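Hold a flotation cell's drain open

TASK

Leave the drain valve with the red pad locked open: press its red pad fully down into the housing against the spring and, while keeping it down, slide the yellow keeper along over it to the end of its travel, so that the pad stays trapped down when you let go. Do not press the other valve, the one with the blue pad.

Things in the scene. Friction and masses are not known exactly. Their poses are not given: they have to be found in the camera images.
- red_pad (a point): Where to press: on the flat top of the red pad of a fixed valve block; moves with the pad. Pad 44 mm wide (x), 90 mm long (y); this point is on its middle line, 20 mm in from its -y end. z up; +y is the keeper's locking direction (yaw varies). Pad top 120 mm above the bench when up, 100 mm fully down. Press here, then move along +y still pressing: the fingers' sides meet the keeper's bar and push it.
- red_plunger (a joint): How far the red pad is pressed down, m: 0 up, 0.020 fully down. Spring force 3 N at 0, 8 N at 0.020. The keeper passes only while this exceeds about 0.014 (the plunger's steel ears block it otherwise); trapped and let go, the pad rises to about 0.014 and stays.
- red_keeper (a joint): Slide of the red valve's yellow keeper along +y, m: starts 0 to 0.004, 0.036 fully locked; 2 N friction, stays where left. Low side runners (below the pad's top) carry a bar across over the pad: 12 mm thick, 81 mm long (x), underside 125 mm, top 137 mm above the bench; at 0 its near (-y) face is 36 mm, locked 72 mm, to the +y side of red_pad. With the pad up it is blocked at 0.006.
- blue_pad (a point): The same point on the other valve, alike but with a blue pad: to be left up. The two valves' places swap at random. Each block is grey aluminium, 110 x 130 mm in plan, 70 mm high, with two steel guide rails on top (to 92 mm) and a brass pipe stub at its +x side.
Mind the look-alikes: they are no part of the job. What is shaped like the part that bears red_pad but green is not meant.

How it is judged (in metres and radians):
On the way:
1. the red pad is pressed down while its keeper is still unlocked (value of joint red_plunger above 0.012 m and value of joint red_keeper below 0.02 m), for 0.05 s.
At the end, for the whole second after the job is handed in: The red pad, let go, stays at least 10 mm down, trapped by its keeper, which has slid at least 26 mm of its 36 mm; the blue pad has never been pressed more than 6 mm (value of joint red_plunger above 0.01 m and value of joint red_keeper above 0.026 m); the robot touches nothing.
It fails at once if the blue pad is pressed down (more than 6 mm) (distance of blue_pad from where it was at the start of the episode above 0.006 m).
It also fails if it takes over 29 s, if anything falls off the work surface, if the arm or the gripper's body presses on something with over 40 N, if the wrist force passes 120 N, or if a joint passes its speed limit or range.

ROBOT

A 6-joint arm with a two-finger parallel gripper is mounted at the origin on the work surface. World frame = base frame: x ahead of the robot, y to its left, z up, the work surface at z = 0. Lengths are in mm, angles in rad, forces in N, time in s.
With the tool pointing down it reaches from about 250 to 775 mm from the base axis. Payload 4 kg.
Tool frame: the origin (TCP) lies at the very end of the fingers, on their centre line; the grasp point (between the pads) lies 19 mm behind it; z points along the fingers, y is the line along which they close (so a half turn about z gives the same grasp; the last joint's range is limited). The gripper opens to 94 mm and grips with 3 to 60 N. Pads are 16 mm wide; open, the fingers measure 119 mm over their backs; the gripper's body (75 mm by 177 mm) begins 78 mm behind the grasp point.
Start: joints at [-1.287, 0.087, 1.371, -0, 1.684, -0.103], TCP at [207.474, -509.387, 205.506] pointing down, gripper open.
Joint ranges: [-3.1, 3.1], [-0.76, 2.03], [0.27, 2.55], [-1.08, 4.22], [0.17, 2.65], [-2.57, 2.57]. Speed limits (rad/s): [2.79, 2.79, 3.14, 3.14, 3.14, 3.14].

INTERFACE

Orientations are given as [roll, pitch, yaw] about the fixed x, y, z axes, in that order (R = Rz(yaw) Ry(pitch) Rx(roll)).
In Python, from plant import get_state, read_camera, ticket, nets gives the robot as it stands.
- The arm moves only by the tool arm_command, never from a script. Its argument "targets" is a list that holds one entry, the list of rows, each a list of 5 numbers: the opening, from -1 (shut) to 1 (fully open), then the shift along the tool's x, y, z as a fraction of full scale, then the turn about the tool's z as a fraction of full scale. A call has exactly 5 rows; each row is the pose to reach, as a shift and turn from the pose commanded when the call began, along the tool's axes at that moment; what a row does not reach only later rows make up. Full scale, the value 1, is 0.5 m for a shift and 1.5 rad for a turn. A row lasts 1/12 s, in which the tool goes at most 41.7 mm and 7.16 degrees, less where a joint would pass 70% of its speed; a pose out of reach is approached as far as the arm can. A call with a number of a shift or a turn outside -1 to 1 is refused whole. A call with a gripper value outside its range is refused whole. The fingers move at their own pace and stop on an object; "force" is the grip in N (left out, the last holds). Time passes only in rows, so rows that repeat a pose let the fingers close, or fill a call up. It gives the time, the measured TCP pose, the force, the opening and the grip force at its end, in the units of the state.
- get_state(): the state, without advancing time (a new reading comes with each control period).
- read_camera(name): name is "scene" or "top"; returns a dict with "image" (480x640x3 uint8, red, green, blue), "z_map" (480x640 float32, mm along the optical axis (not along the pixel's ray), 0 where there is no reading), "camera_matrix" (3x3 intrinsics, pixels), "k1" (the pictures are not rectified: a ray, as slopes to the right and down, at radius r is drawn at 1 + k1 r^2 times it, then the intrinsics apply), "extrinsics" (4x4, takes a point from camera to world coordinates). Camera axes: x right, y up, looking along -z (the intrinsics and any distortion apply to the point x, -y, -z); pixel columns grow to the right and rows downward; lengths in mm; the calibration is good to about 2 mm. A picture is of the moment at which its call begins.
- ticket.hand_in(): hands the job in; it is judged then, once.
Trained networks look in a picture, given as the dict that the camera call returned (one of the last four; its "shot" number tells which), for a name from the list of things; names that differ only in an ending like _2 or _b are one class to them, and where a whole thing is asked for, a point or a joint stands for the part that bears it (a point fixed in the world has none). Each returns a list of dicts, best first, with "p" (0 to 1); they miss things now and then, are a little off and sometimes report something else, mostly with a low value. They report only what shows in the picture. A call takes as long as a camera call. They do not tell look-alikes from the thing itself.
- nets.search_frame(picture, query): "rect" ([left, top, width, height] in pixels, round what is visible of it).
- nets.silhouettes(picture, query): "pixels" (480x640 bool, what is visible of it) and "rect" ([left, top, width, height] in pixels, round what is visible of it).
- nets.tip_of(picture, query): "location" ([row, column] in pixels: a listed point, or the origin of a listed thing).
The state is a dict: "t": time; "q": joint angles; "joint_vel": joint speeds; "joint_efforts": joint torques, N m; "tcp_pos": TCP position; "orientation": TCP orientation; "ft_force": force on the tool from outside, world axes, zero at the start; "ft_torque": the same for the moment, N m; "gripper_width": finger opening in mm; "gripper_force": force on a finger pad.
Only numpy, scipy, OpenCV 4.12 (cv2) and the standard library are available. Lean on these libraries where they do the work, as an engineer would, in place of code of your own. Each camera call takes 0.05 s, during which the arm holds its last target. There are 200 camera calls.

## Working session

There is one attempt and no reset: what is moved stays moved. The work goes in short steps, Python scripts to look and compute and a tool call to move; the robot and the scene stay as the last step left them, time stands still between calls to the robot, and variables do not carry over. Pictures are saved under pics/ and viewed, at most 10 in all, crops included, and the job is handed in when it is done.

Besides the shell and the picture viewer there is one more tool, called in YAML: its name, and indented under it one key for each argument. arm_command: Moves the arm, as the interface text tells. Shift numbers are shares of 0.5 m and turn numbers shares of 1.5 rad, none past 1 either way. Its arguments: {"type":"object","properties":{"targets":{"type":"array","items":{"type":"array","items":{"type":"array","items":{"type":"number"}}}},"force":{"type":"number"}},"required":["targets"]}

```bash
mkdir -p pics; cat > h.py <<'E'
import numpy as np,cv2
from plant import get_state,read_camera,ticket,nets
def world(p,r,c,z=None):
    K=p["camera_matrix"];k1=p["k1"]
    d=np.array([(c-K[0,2])/K[0,0],(r-K[1,2])/K[1,1]]);u=d.copy()
    for _ in range(20):u=d/(1+k1*(u@u))
    E=p["extrinsics"];ray=E[:3,:3]@np.array([u[0],-u[1],-1])
    s=p["z_map"][int(r),int(c)] if z is None else (z-E[2,3])/ray[2]
    return E[:3,3]+s*ray
E
python3 - <<'E'
from h import *
ims=[]
for n in("top","scene"):
    p=read_camera(n);cv2.imwrite(f"pics/{n}1.png",p["image"][...,::-1])
    for q in("red_pad","blue_pad"):
        for d in nets.tip_of(p,q):
            r,c=d["location"];print(n,q,round(d["p"],2),np.round([r,c]),np.round(world(p,r,c),1),np.round(world(p,r,c,120),1))
    for d in nets.search_frame(p,"red_keeper"):print(n,"keeper",round(d["p"],2),d["rect"])
s=get_state();print(s["t"],s["tcp_pos"],s["orientation"],s["gripper_width"])
E
```

```text
top red_pad 0.94 [280. 531.] [ 296.1 -444.1  119. ] [ 296.  -443.7  120. ]
top red_pad 0.77 [285. 396.] [ 314.2 -222.6  120.9] [ 314.3 -222.7  120. ]
top red_pad 0.67 [218. 163.] [472.6 146.8 121.5] [473.  147.3 120. ]
top red_pad 0.59 [156. 378.] [ 537.8 -228.   117.5] [ 536.9 -227.6  120. ]
top keeper 0.96 [345.6, 122.1, 34.0, 59.1]
top keeper 0.84 [492.1, 256.6, 35.3, 51.7]
top keeper 0.83 [359.8, 251.6, 33.9, 56.9]
scene red_pad 0.81 [300. 311.] [ 541.1 -225.7  120.7] [ 540.8 -225.5  120. ]
scene red_pad 0.71 [276. 134.] [ 299.4 -451.8  120.8] [ 298.8 -451.7  120. ]
scene red_pad 0.67 [224. 244.] [ 308.4 -221.7  116.8] [ 311.2 -223.   120. ]
scene blue_pad 0.9 [192. 431.] [474.9 143.2 117.6] [476.4 141.1 120. ]
scene keeper 0.82 [249.6, 204.2, 24.8, 46.1]
scene keeper 0.79 [316.6, 272.8, 29.4, 58.8]
scene keeper 0.75 [140.9, 243.6, 32.0, 52.6]
0.4 [ 207.45514061 -509.3299535   205.34022454] [-3.14138411e+00 -1.00220864e-05  3.86818029e-01] 93.9984061316692
```

View pics/top1.png

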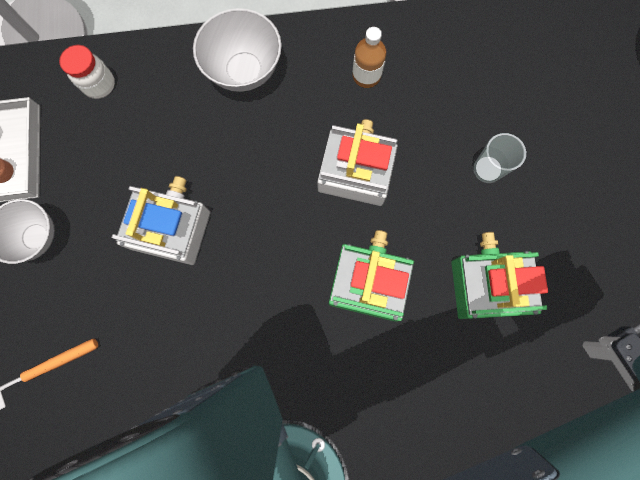

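View pics/scene1.png

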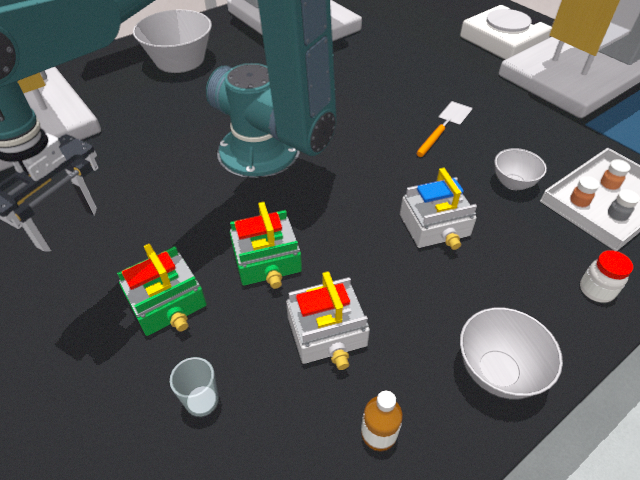

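Red-pad candidates in the top view are (156,378), (285,396) and (280,531) as row,col. The last two sit on green blocks, so they are look-alikes. Only (156,378) sits on a grey aluminium block, matching the description. Blue is at (218,163). Next I'll take an enlarged crop and measure.

```bash
python3 - <<'E'
from h import *
for n,(a,b,c0,c1) in {"top":(110,215,310,410),"scene":(265,360,280,380)}.items():
    p=read_camera(n);im=p["image"].astype(int)
    if n=="top":cv2.imwrite("pics/crop.png",cv2.resize(p["image"][a:b,c0:c1,::-1],None,fx=5,fy=5))
    R,G,B=im[...,0],im[...,1],im[...,2]
    m=np.zeros(R.shape,bool);m[a:b,c0:c1]=1
    red=m&(R>120)&(G<80)&(B<80);yel=m&(R>120)&(G>100)&(B<90)
    P=np.array([world(p,r,c,120) for r,c in np.argwhere(red)])[:,:2].astype(np.float32)
    Q=np.array([world(p,r,c) for r,c in np.argwhere(yel)]);Q=Q[Q[:,2]>131][:,:2].astype(np.float32)
    for nm,X in(("pad",P),("bar",Q)):
        (x,y),(w,h),ang=cv2.minAreaRect(X);print(n,nm,len(X),np.round([x,y,w,h,ang],1));print(np.round(cv2.boxPoints(((x,y),(w,h),ang)),0).tolist())
    for d in nets.tip_of(p,"red_pad"):print(d["p"],np.round(d["location"]),np.round(world(p,*d["location"],120),1))
E
```

```text
top pad 76 [ 526.6 -197.3   84.6    3.9   69.8]
[[510.0, -236.0], [514.0, -238.0], [543.0, -158.0], [539.0, -157.0]]
top bar 15 [ 551.6 -186.9   12.1   75.3   69.4]
[[514.0, -179.0], [585.0, -206.0], [589.0, -194.0], [518.0, -168.0]]
0.82 [287. 392.] [ 312.1 -216.8  120. ]
0.78 [155. 376.] [ 539.4 -224.8  120. ]
0.72 [277. 534.] [ 299.4 -447.9  120. ]
scene pad 925 [ 552.2 -208.8   88.9   48.    69.4]
[[514.0, -242.0], [559.0, -259.0], [590.0, -176.0], [545.0, -159.0]]
scene bar 287 [ 744.7 -338.    34.4  559.4   52.2]
[[513.0, -180.0], [955.0, -523.0], [976.0, -496.0], [534.0, -153.0]]
0.86 [226. 244.] [ 316.6 -226.2  120. ]
0.64 [277. 132.] [ 299.  -456.7  120. ]
0.6 [299. 310.] [ 539.2 -226.5  120. ]
```

View pics/crop.png

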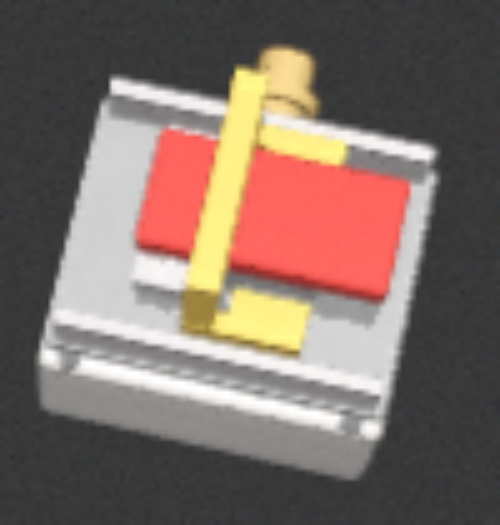

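Confirmed: the red pad is on a grey block, with the keeper bar left of its middle (crop x≈220) and the -y end at the right. I'll refine the pad fit in the top view.

```bash
python3 - <<'E'
from h import *
T=[]
for n,(a,b,c0,c1) in {"top":(110,215,310,410),"scene":(265,360,280,380)}.items():
    p=read_camera(n);h=cv2.cvtColor(p["image"],cv2.COLOR_RGB2HSV)
    red=((h[...,0]<6)|(h[...,0]>174))&(h[...,1]>120)&(h[...,2]>190)
    idx=[(r,c) for r,c in np.argwhere(red) if a<=r<b and c0<=c<c1]
    W=np.array([world(p,r,c) for r,c in idx]);print(n,len(W),"z",np.percentile(W[:,2],[5,50,95]))
    P=np.array([world(p,r,c,120)[:2] for r,c in idx],np.float32)
    (x,y),(w,hh),g=cv2.minAreaRect(P);g=g if w>hh else g+90
    g=np.radians(g); g=g if np.sin(g)>0 else g+np.pi
    v=np.array([np.cos(g),np.sin(g)]);t=np.array([x,y])-25*v
    print("rect",np.round([x,y,w,hh],1),"yaw_y",g,"red_pad",t)
s=get_state();print(s["t"],s["tcp_pos"],s["orientation"],s["ft_force"])
E
```

```text
top 1006 z [118.04135617 120.05845708 122.36060633]
rect [ 548.2 -204.7   88.2   43.2] yaw_y 1.2121156659125176 red_pad [ 539.46681881 -228.11470793]
scene 832 z [116.9683287  119.35490051 121.61434249]
rect [ 549.8 -207.    89.3   44.4] yaw_y 1.2122019523318361 red_pad [ 541.07156089 -230.4498462 ]
0.7 [ 207.46097004 -509.3890917   205.54261434] [3.14144330e+00 1.56624734e-05 3.86740038e-01] [-0.10851818 -0.11001357  0.15366523]
```

arm_command:
  targets:
    - [[-1,0.076,-0.025,0,0],[-1,0.152,-0.05,0,0],[-1,0.228,-0.075,0,0],[-1,0.304,-0.1,0,0],[-1,0.38,-0.125,0,0]]
  force: 30

```text
t: 1.12
tcp_pos: [360.9, -378.6, 205.7]
orientation: [3.141, -0.0, 0.386]
ft_force: [1.2, -1.5, -0.5]
gripper_width: 64.2
gripper_force: 0.0
```

arm_command:
  targets:
    - [[-1,0.076,-0.025,0,-0.08],[-1,0.152,-0.05,0,-0.16],[-1,0.228,-0.075,0,-0.24],[-1,0.304,-0.1,0,-0.32],[-1,0.38,-0.123,0,-0.4]]

```text
t: 1.53
tcp_pos: [513.9, -249.5, 205.8]
orientation: [3.141, 0.0, 0.993]
ft_force: [0.5, -1.0, 0.4]
gripper_width: 30.3
gripper_force: 0.0
```

```bash
cat > d.py <<'E'
from h import *
from scipy.spatial.transform import Rotation as Rn
import sys
s=get_state();R=Rn.from_euler("xyz",s["orientation"]).as_matrix()
v=np.array([np.cos(1.212),np.sin(1.212),0]);off,z=map(float,sys.argv[1:])
T=np.array([540.2,-229.2,z])+off*v
print(s["t"],s["tcp_pos"],s["orientation"],s["gripper_width"],s["ft_force"],"shift",R.T@(T-s["tcp_pos"])/500,"turn",-(1.212-s["orientation"][2])/1.5)
E
python3 d.py 0 205
```

```text
1.5333 [ 513.90349742 -249.53014416  205.79049076] [3.14090681e+00 1.04514522e-04 9.92977017e-01] 30.314908653001602 [ 0.4596646  -0.97022921  0.39695812] shift [0.06278571 0.02184516 0.0015894 ] turn -0.14601532188813535
```

arm_command:
  targets:
    - [[-1,0.05,0.02,0,-0.08],[-1,0.06,0.022,0,-0.145],[-1,0.06,0.022,0,-0.145],[-1,0.06,0.022,0,-0.145],[-1,0.06,0.022,0,-0.145]]

```text
t: 1.95
tcp_pos: [537.8, -232.8, 205.5]
orientation: [-3.141, 0.001, 1.201]
ft_force: [-0.3, -0.8, -0.4]
gripper_width: 0.7
gripper_force: 0.0
```

```bash
python3 d.py 0 125
```

```text
1.95 [ 537.81905309 -232.81664973  205.5260851 ] [-3.14149730e+00  5.05472077e-04  1.20137171e+00] 0.7220926627806072 [-0.26405367 -0.75284506 -0.37809278] shift [0.00854613 0.0018442  0.1610477 ] turn -0.007085525657282599
```

Now down to about 126, then press to about 101.

arm_command:
  targets:
    - [[-1,0.006,0.002,0.06,-0.007],[-1,0.006,0.002,0.12,-0.007],[-1,0.006,0.002,0.158,-0.007],[-1,0.006,0.002,0.158,-0.007],[-1,0.006,0.002,0.158,-0.007]]

```text
t: 2.37
tcp_pos: [539.1, -230.4, 125.9]
orientation: [-3.139, -0.0, 1.212]
ft_force: [0.3, 0.9, -0.0]
gripper_width: 0.5
gripper_force: 0.0
```

```bash
python3 d.py 0 102; python3 - <<'E'
from h import *
p=read_camera("scene");cv2.imwrite("pics/s2.png",cv2.resize(p["image"][190:370,220:440,::-1],None,fx=3,fy=3))
E
```

```text
2.3667 [ 539.06864657 -230.43890522  125.8732774 ] [-3.13942983e+00 -9.66766480e-05  1.21202744e+00] 0.4973382682654402 [ 0.26797492  0.90680241 -0.04831274] shift [0.00310992 0.00135189 0.04774404] turn 1.8291772234520682e-05
```

View pics/s2.png

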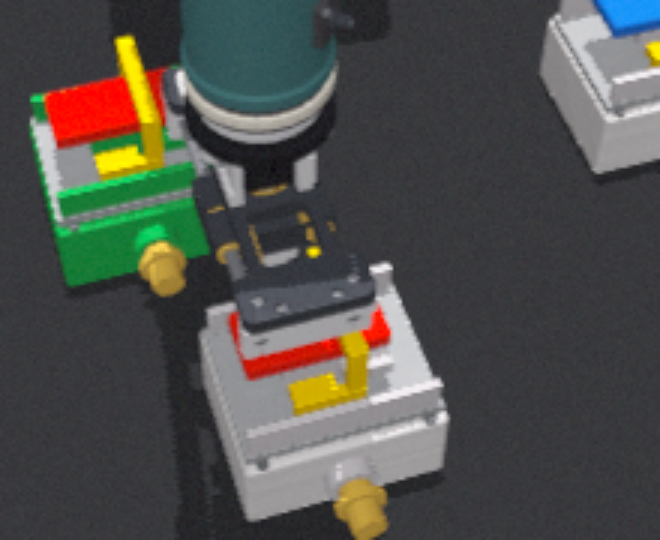

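The gripper stands over the red pad of the grey valve (about (250,345) in the crop), with the bar ahead at (355,365). Pressing now.

arm_command:
  targets:
    - [[-1,0,0,0.016,0],[-1,0,0,0.03,0],[-1,0,0,0.04,0],[-1,0,0,0.048,0],[-1,0,0,0.048,0]]

```text
t: 2.83
tcp_pos: [541.9, -231.2, 103.8]
orientation: [3.136, 0.002, 1.214]
ft_force: [2.3, -2.8, 6.0]
gripper_width: 0.7
gripper_force: 2.9
```

arm_command:
  targets:
    - [[-1,0,0,0.004,0],[-1,0,0,0.006,0],[-1,0,0,0.006,0],[-1,0,0,0.006,0],[-1,0,0,0.006,0]]

```text
t: 3.25
tcp_pos: [542.0, -231.2, 101.8]
orientation: [3.136, 0.002, 1.215]
ft_force: [1.7, -2.5, 5.6]
gripper_width: 0.6
gripper_force: 3.2
```

```bash
python3 d.py 66 100
```

```text
3.25 [ 541.97598343 -231.2201158   101.83188881] [3.13591176e+00 1.87040436e-03 1.21453115e+00] 0.5979687498220795 [ 1.71648834 -2.48104708  5.61469344] shift [ 0.13455388 -0.00442326  0.00338704] turn 0.0016874333197966311
```

arm_command:
  targets:
    - [[-1,0,0,0.005,0],[-1,0.012,0,0.005,0],[-1,0.024,0,0.005,0],[-1,0.036,0,0.005,0],[-1,0.046,0,0.005,0]]

```text
t: 3.67
tcp_pos: [548.8, -212.0, 100.3]
orientation: [3.136, 0.007, 1.213]
ft_force: [-2.0, -7.4, 9.2]
gripper_width: 0.2
gripper_force: 4.7
```

arm_command:
  targets:
    - [[-1,0.008,0,0,0],[-1,0.016,0,0,0],[-1,0.024,0,0,0],[-1,0.032,0,0,0],[-1,0.032,0,0,0]]

```text
t: 4.08
tcp_pos: [554.3, -197.0, 100.3]
orientation: [3.136, 0.007, 1.214]
ft_force: [-2.1, -7.4, 10.2]
gripper_width: 0.4
gripper_force: 5.1
```

```bash
python3 d.py 66 100
```

```text
4.0833 [ 554.33717699 -197.04648433  100.28248414] [3.1363172  0.00745432 1.21360079] 0.40392400082560903 [-2.12968078 -7.40748759 10.17909489] shift [ 6.18682064e-02 -3.79406247e-03  8.37756357e-05] turn 0.0010671937528770787
```

arm_command:
  targets:
    - [[-1,0.008,0,0,0],[-1,0.016,0,0,0],[-1,0.024,0,0,0],[-1,0.032,0,0,0],[-1,0.038,0,0,0]]

```text
t: 4.5
tcp_pos: [560.7, -179.7, 100.2]
orientation: [3.136, 0.008, 1.213]
ft_force: [-2.9, -8.2, 9.3]
gripper_width: 0.8
gripper_force: 5.3
```

arm_command:
  targets:
    - [[-1,0.005,-0.002,0,0],[-1,0.01,-0.004,0,0],[-1,0.015,-0.004,0,0],[-1,0.02,-0.004,0,0],[-1,0.02,-0.004,0,0]]

```text
t: 4.92
tcp_pos: [562.4, -171.8, 100.3]
orientation: [3.135, 0.012, 1.212]
ft_force: [-3.0, -13.2, 8.1]
gripper_width: 0.4
gripper_force: 8.8
```

```bash
python3 d.py 66 100;python3 - <<'E'
from h import *
p=read_camera("scene");cv2.imwrite("pics/s3.png",cv2.resize(p["image"][190:370,220:440,::-1],None,fx=3,fy=3))
E
```

```text
4.9167 [ 562.4209953  -171.8214742   100.26305003] [3.13472303 0.0118447  1.2124209 ] 0.36096018512695466 [ -3.04637812 -13.15515306   8.12233983] shift [ 0.00895112 -0.00131437  0.00041109] turn 0.0002806032364340479
```

View pics/s3.png

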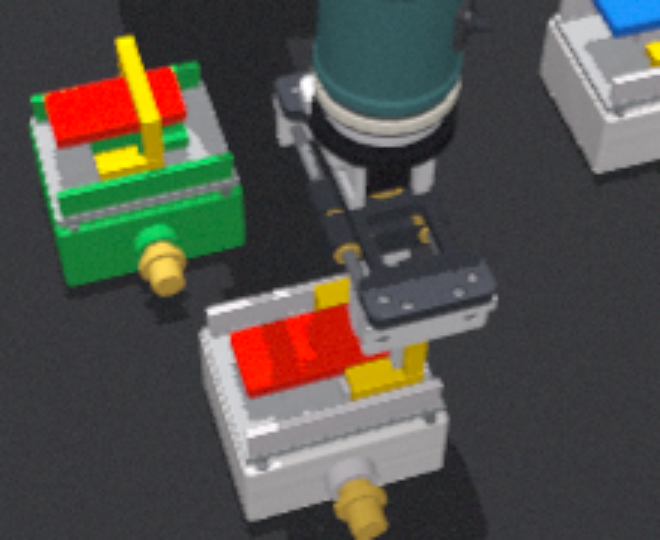

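The keeper is at the rail end (bar at crop (412,360)) and the side force has risen, which fits the end stop. I'll back off and lift.

arm_command:
  targets:
    - [[-1,-0.01,0,0,0],[-1,-0.024,0,-0.004,0],[-1,-0.03,0,-0.03,0],[-1,-0.03,0,-0.1,0],[-1,-0.03,0,-0.16,0]]

```text
t: 5.38
tcp_pos: [555.0, -178.8, 176.4]
orientation: [-3.135, 0.0, 1.215]
ft_force: [1.3, 0.2, 0.3]
gripper_width: 0.3
gripper_force: 0.0
```

arm_command:
  targets:
    - [[-1,-0.08,0,-0.06,0],[-1,-0.16,0,-0.1,0],[-1,-0.24,0,-0.1,0],[-1,-0.32,0,-0.1,0],[-1,-0.32,0,-0.1,0]]

```text
t: 5.8
tcp_pos: [497.9, -334.5, 227.1]
orientation: [-3.139, 0.003, 1.208]
ft_force: [-0.3, 1.6, -0.7]
gripper_width: 0.3
gripper_force: 0.0
```

```bash
python3 - <<'E'
from h import *
s=get_state();print(s["t"],s["tcp_pos"],s["ft_force"])
p=read_camera("top")
v=np.array([np.cos(1.212),np.sin(1.212)]);o=np.array([540.2,-229.2])
h=cv2.cvtColor(p["image"],cv2.COLOR_RGB2HSV)
def pts(m):return np.array([world(p,r,c) for r,c in np.argwhere(m) if 110<=r<215 and 310<=c<410])
W=pts(((h[...,0]<6)|(h[...,0]>174))&(h[...,1]>120)&(h[...,2]>150));print("pad z",len(W),np.percentile(W[:,2],[10,50,90]) if len(W) else 0)
Y=pts((h[...,0]>20)&(h[...,0]<33)&(h[...,1]>100));Y=Y[(Y[:,2]>131)&(Y[:,2]<145)]
print("bar along y",len(Y),np.percentile((Y[:,:2]-o)@v,[5,50,95]) if len(Y) else 0)
cv2.imwrite("pics/t4.png",cv2.resize(p["image"][110:215,310:410,::-1],None,fx=5,fy=5))
E
```

```text
5.8 [ 497.94147809 -334.54816093  227.05516449] [-0.2699711   1.64712465 -0.67805456]
pad z 1187 [104.25123616 105.97069253 107.77437497]
bar along y 306 [73.63620101 78.54937981 83.70622965]
```

View pics/t4.png

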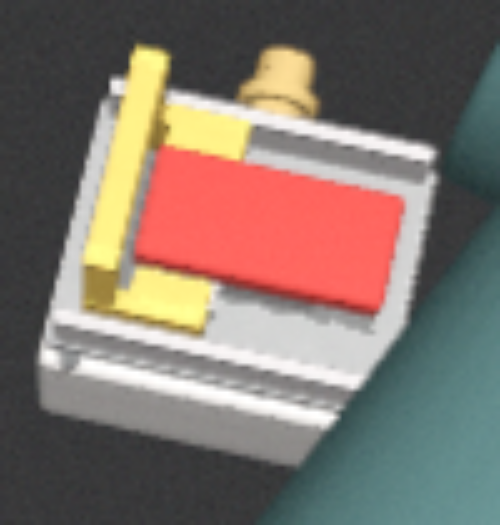

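The bar is now at the end of its travel (crop (125,180)), with its near face about 72 mm from red_pad. The pad top is at 106 mm, so it is trapped 14 mm down, and the arm is clear.

```bash
python3 -c "
from plant import ticket;print(ticket.hand_in())"
```

```text
the job is handed in; nothing more can be done
None
```

The red valve is locked open and the job is handed in: the keeper is at the end of its travel, the pad is held about 14 mm down, the arm is clear, and the arm never went near the blue valve.

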